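# Exercise a row of gauge probes and push the setting master home over them

## Task

Get the gauging fixture ready for zeroing, using only a closed fingertip and gripping or lifting nothing. First free the four sprung probes: run the fingertip lightly along the row, from the probe nearest the steel setting master to the one by the end stop, so that each one is stroked a few millimetres down in turn (never to the bottom of its travel) and springs back, while the master waits where it is. Then take the finger behind the master and push it gently along its rails, flat, over the probes until it is fully home against the end stop; leave the tools lying around alone.

Things in the scene. Friction and masses are not known exactly. Their poses are not given: they have to be found in the camera images.
- gauge_fixture: Gauging fixture fixed to the table: grey base plate 402 x 112 mm with a level bed 88 mm wide; two bright slide rails (tops at 50 mm, 40 mm apart), dark side guides outside them (62 mm apart inside, tops at 58 mm); four probes rise between the rails from a channel floor at 44 mm (heights above the table). Origin on the table under mid-row; x along the row towards the end stop, z up.
- stop_face (a point): Middle of the face of the end stop, a dark cross block whose top is 66 mm above the table; the point is at rail-top height (50 mm), at fixture x = +90 mm, y = 0. Axes as the fixture's.
- open_end (a point): Middle of the open end of the bed, at rail-top height (50 mm), at fixture x = -268 mm, y = 0. Nothing stands here or beyond except the base plate (10 mm high, 15 mm farther out), so a finger can come down behind the master.
- setting_master: Setting master: loose ground steel plate 156 x 60 x 10 mm, about 0.7 kg, lower ends chamfered 4 mm, lying flat on the rails between the guides (1 mm play a side), before probe 1. Origin: centre of its underside; x along its length. Pushed along (3 to 8 N) it presses each probe 3 mm down; home against the stop its origin is at fixture x = +12 mm.
- probe_1_tip (a point): Highest point of probe 1's round tip (steel, 12 mm diameter, polished and slippery), at rest 53 mm above the table, 3 mm above the rail tops; it sinks with the probe. First of the row, nearest the master.
- probe_2_tip (a point): Highest point of probe 2's round tip (steel, 12 mm diameter, polished and slippery), at rest 53 mm above the table, 3 mm above the rail tops; it sinks with the probe. Second of the row.
- probe_3_tip (a point): Highest point of probe 3's round tip (steel, 12 mm diameter, polished and slippery), at rest 53 mm above the table, 3 mm above the rail tops; it sinks with the probe. Third of the row.
- probe_4_tip (a point): Highest point of probe 4's round tip (steel, 12 mm diameter, polished and slippery), at rest 53 mm above the table, 3 mm above the rail tops; it sinks with the probe. Last of the row, 36 mm before the end stop.
- probe_1 (a joint): How far probe 1 is pressed down, m: 0 at rest (up), 0.008 at the bottom of its travel. A light spring (0.6 N at rest, 1.8 N at the bottom) brings it back up.
- probe_2 (a joint): How far probe 2 is pressed down, m: 0 at rest (up), 0.008 at the bottom of its travel. A light spring (0.6 N at rest, 1.8 N at the bottom) brings it back up.
- probe_3 (a joint): How far probe 3 is pressed down, m: 0 at rest (up), 0.008 at the bottom of its travel. A light spring (0.6 N at rest, 1.8 N at the bottom) brings it back up.
- probe_4 (a joint): How far probe 4 is pressed down, m: 0 at rest (up), 0.008 at the bottom of its travel. A light spring (0.6 N at rest, 1.8 N at the bottom) brings it back up.
- loupe: Bystander: black loupe, 37 mm across and 30 mm high, upright; origin at the centre of its underside.
- plug_gauge: Bystander: plug gauge lying on the table, 96 mm long (along y), 14 mm thick; origin at the centre of its underside.
- ring_gauge: Bystander: steel ring gauge lying flat, 55 mm across, 18 mm high; origin at the centre of its underside.
- dial_stand: Bystander: dial indicator on a magnetic-base stand, 66 x 147 x 188 mm; origin at the centre of its underside.

How it is judged:
On the way, in this order (a step that is already met when the one before it is completed fails the run):
1. probe 1 is stroked down at least 1.5 mm by the finger, the master still waiting where it lay (value of joint probe_1 above 0.0015 m and distance of setting_master from where it was at the start of the episode below 0.01 m), for 0.05 s.
2. probe 2 is stroked down at least 1.5 mm by the finger, the master still waiting where it lay (value of joint probe_2 above 0.0015 m and distance of setting_master from where it was at the start of the episode below 0.01 m), for 0.05 s.
3. probe 3 is stroked down at least 1.5 mm by the finger, the master still waiting where it lay (value of joint probe_3 above 0.0015 m and distance of setting_master from where it was at the start of the episode below 0.01 m), for 0.05 s.
4. probe 4 is stroked down at least 1.5 mm by the finger, the master still waiting where it lay (value of joint probe_4 above 0.0015 m and distance of setting_master from where it was at the start of the episode below 0.01 m), for 0.05 s.
5. the finger has left the row and all four probes are back up, the master still waiting where it lay (value of joint each of probe_1, probe_2, probe_3, probe_4 below 0.0007 m and distance of setting_master from where it was at the start of the episode below 0.01 m), for 0.1 s.
At the end, for the whole second after the job is handed in: The setting master lies flat and still on the rails between the guides, its front end within 2.5 mm of the end stop, and holds all four probes down (each by at least 2 mm) (x of setting_master in the frame of gauge_fixture between 0.0095 and 0.014 m and y of setting_master in the frame of gauge_fixture between -0.003 and 0.003 m and z of setting_master in the frame of gauge_fixture between 0.048 and 0.052 m and angle between setting_master's own z axis and vertical below 0.03 rad and linear speed of setting_master below 0.01 m/s and value of joint each of probe_1, probe_2, probe_3, probe_4 above 0.002 m); the robot touches nothing.
It fails at once if the setting master is lifted more than 8 mm off the rails or tipped (z of setting_master in the frame of gauge_fixture above 0.058 m or angle between setting_master's own z axis and vertical above 0.15 rad).
It fails at once if the fingers push the master with more than 35 N (contact force between the fingers and setting_master above 35 N).
It fails at once if a probe is pressed to the bottom of its travel (more than 7.3 mm) (value of joint any of probe_1, probe_2, probe_3, probe_4 above 0.0073 m).
It fails at once if the loupe, plug gauge, ring gauge or dial stand is moved more than 15 mm (distance of any of loupe, plug_gauge, ring_gauge, dial_stand from where it was at the start of the episode above 0.015 m).
It also fails if it takes over 64 s, if anything falls off the work surface, if the arm or the gripper's body presses on something with over 40 N, if the wrist force passes 120 N, or if a joint passes its speed limit or range.

## Robot

A 7-joint arm with a two-finger parallel gripper is mounted at the origin on a cart in front of the work surface, level with it; the furniture and walls round the work are solid. World frame = base frame: x ahead of the robot, y to its left, z up, the work surface at z = 0. Lengths are in m, angles in rad, forces in N, time in s.
With the tool pointing down it reaches from about 0.35 to 0.775 m from the base axis. Payload 3.1 kg.
Tool frame: the origin (TCP) lies between the finger pads; the fingertips stand 25 mm ahead of it and the grasp point (between the pads) lies 6 mm ahead of it (robot.tip_extent is the distance from the TCP to the fingertips, in m); z points along the fingers, y is the direction in which the jaws open and shut (so a half turn about z gives the same grasp; the last joint's range is limited). The gripper opens to 85 mm and grips with 20 to 120 N. Pads are 22 mm wide; open, the fingers measure 114 mm over their backs; the gripper's body (76 mm by 85 mm) begins 54 mm behind the grasp point. The pads swing forward as they close: fully open they stand 13 mm farther back than shut.
Start: joints at [1.076, 0.311, 0.014, 1.512, -0.004, 1.319, -0.027], TCP at [0.241, -0.495, 0.235] pointing down, gripper open.
Joint ranges: [-2.7, 2.7], [-0.3, 1.91], [-1.27, 1.3], [0.12, 2.57], [-1.44, 4.58], [0.2, 2.03], [-3.05, 3.05]. Speed limits (rad/s): [2.79, 2.79, 3.14, 3.14, 3.14, 3.14, 3.14].

## Interface

Orientations are given as a unit quaternion [w, x, y, z].
In Python, from plant import robot gives the robot as it stands.
- The arm moves only by the tool drive_tool, never from a script. Its argument "rows" is text: rows parted by semicolons, each of 4 numbers parted by spaces: the shift along the tool's x, y, z in cm, then the turn about the tool's z in rad. In form: dx dy dz yaw; .... A call has 1 to 20 rows; each row is the pose to reach, as a shift and turn from the pose commanded when the call began, along the tool's axes at that moment; what a row does not reach only later rows make up. A row lasts 1/12 s, in which the tool goes at most 41.7 mm and 7.16 degrees, less where a joint would pass 70% of its speed; a pose out of reach is approached as far as the arm can. A call with a gripper value outside its range is refused whole. "claw" is the finger opening in cm, from 0 to 8.54, set as the call begins (left out, the last holds). The fingers move at their own pace and stop on an object; "newtons" is the grip in N (left out, the last holds). Time passes only in rows, so rows that repeat a pose let the fingers close. It gives the time, the measured TCP pose, the force and the opening at its end, in the units of the state.
- robot.sense(): the state, without advancing time (a new reading comes with each control period).
- robot.grab_frame(name): name is "side" or "top"; returns the picture (420x560x3 uint8, red, green, blue); there is no depth.
- robot.get_calibration(name): a dict with "vfov" (degrees; the focal length in pixels is half the picture's height over the tangent of half this angle, whatever the lens; pixels are square), "cx", "cy" (the principal point, pixels), "world_from_camera" (4x4, takes a point from camera to world coordinates). Camera axes: x right, y up, looking along -z (the intrinsics and any distortion apply to the point x, -y, -z); pixel columns grow to the right and rows downward; lengths in m; the calibration is good to about 2 mm. A picture is of the moment at which its call begins. get_calibration takes no time and is no camera call.
- robot.hand_in(): hands the job in, once; it reports no verdict.
The state is a dict: "time_s": time; "joint_pos": joint angles; "qd": joint speeds; "joint_efforts": joint torques, N m; "tool_pos": TCP position; "eef_rot": TCP orientation; "force": force on the tool from outside, world axes, zero at the start; "wrist_torque": the same for the moment, N m; "finger_gap": finger opening in m.
Only numpy, scipy, OpenCV 4.12 (cv2) and the standard library are available. Lean on these libraries where they do the work, as an engineer would, in place of code of your own. Each camera call takes 0.05 s, during which the arm holds its last target.

## Working session

There is one attempt and no reset: what is moved stays moved. The work goes in short steps, Python scripts to look and compute and a tool call to move; the robot and the scene stay as the last step left them, time stands still between calls to the robot, and variables do not carry over. Pictures are saved under pics/ and viewed, and the job is handed in when it is done.

Besides the shell and the picture viewer there is one more tool, called after ">>>" as name(argument=value, ...) on one line, values as JSON. drive_tool: Moves the arm, as the interface text tells. Its arguments: {"type":"object","properties":{"rows":{"type":"string"},"claw":{"type":"number"},"newtons":{"type":"number"}},"required":["rows"]}

```bash
mkdir -p pics; ls; python3 - <<'E'
from plant import robot
import cv2
for n in("side","top"):
    f=robot.grab_frame(n); cv2.imwrite(f"pics/{n}0.png",f[:,:,::-1]); print(n,robot.get_calibration(n))
print(robot.sense(),robot.tip_extent)
E
```

```text
pics
side {'vfov': 45.13157400787203, 'cx': 273.4940828848376, 'cy': 210.01578177496287, 'world_from_camera': array([[-0.89963821,  0.22260679, -0.37562922,  0.06263963],
       [-0.43613741, -0.41702738,  0.79741603,  1.13858248],
       [ 0.02086256,  0.88121189,  0.47226091,  0.70518107],
       [ 0.        ,  0.        ,  0.        ,  1.        ]])}
top {'vfov': 51.48936508517895, 'cx': 277.4710590101736, 'cy': 214.27930917410904, 'world_from_camera': array([[ 0.02929011,  0.99332003, -0.11161272,  0.46385002],
       [-0.99944166,  0.02730728, -0.01925312,  0.08560344],
       [-0.01607667,  0.11211433,  0.99356526,  1.09528195],
       [ 0.        ,  0.        ,  0.        ,  1.        ]])}
{'time_s': 0.1, 'joint_pos': array([ 1.07629647,  0.31167882,  0.01397846,  1.51290023, -0.00442067,
        1.31921271, -0.02721695]), 'qd': array([ 1.66264989e-04, -9.30955438e-04,  9.71718055e-04, -1.38454382e-03,
       -2.97721708e-05, -6.92631859e-04, -1.73638940e-05]), 'joint_efforts': array([ 2.63947495e-04, -3.80856371e+01,  1.46614127e-01, -2.31241536e+01,
        1.24243187e-02,  8.14439583e-03, -1.59446280e-06]), 'tool_pos': array([ 0.24035745, -0.49397553,  0.23441006]), 'eef_rot': array([-1.04848798e-03,  9.74472590e-01,  2.24503890e-01, -2.75604374e-04]), 'force': array([0.19303778, 0.25902003, 0.45672929]), 'wrist_torque': array([ 0.02464233,  0.02065205, -0.0138607 ]), 'finger_gap': 0.08529037083768086} 0.025
```

View pics/side0.png

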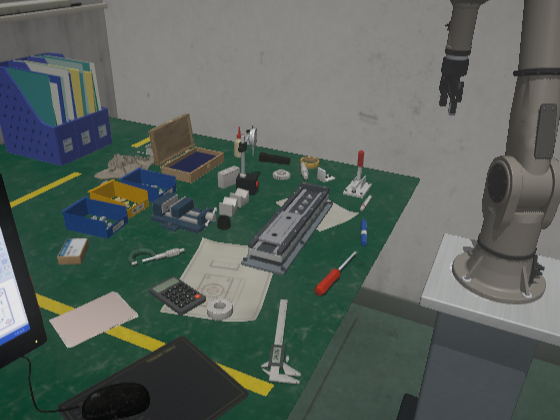

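View pics/top0.png

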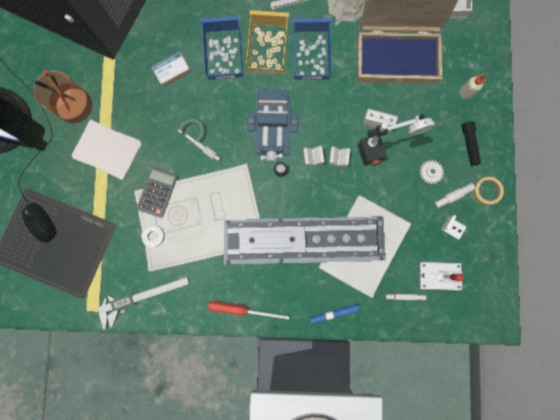

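```bash
python3 - <<'E'
import cv2
f=cv2.imread("pics/top0.png")[205:275,215:395]; cv2.imwrite("pics/t0c.png",cv2.resize(f,None,fx=4.4,fy=4.4,interpolation=cv2.INTER_CUBIC))
f=cv2.imread("pics/side0.png")[170:280,230:350]; cv2.imwrite("pics/s0c.png",cv2.resize(f,None,fx=5,fy=5,interpolation=cv2.INTER_CUBIC))
E
```

```text
(no output)
```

View pics/t0c.png

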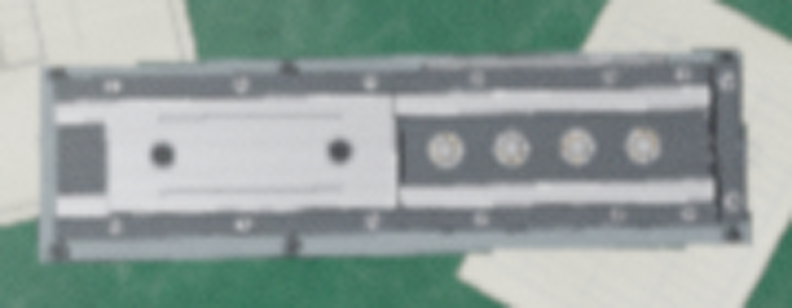

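View pics/s0c.png

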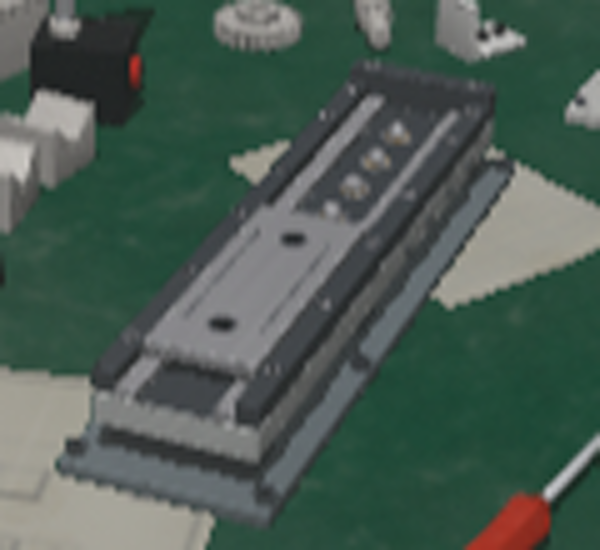

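```bash
cat > h.py <<'E'
import numpy as np
from plant import robot
def cam(n):
    c=robot.get_calibration(n); c['f']=210/np.tan(np.radians(c['vfov'])/2); return c
def proj(c,P):
    T=np.linalg.inv(c['world_from_camera']); p=T[:3,:3]@np.asarray(P)+T[:3,3]
    return np.array([c['cx']+c['f']*p[0]/-p[2], c['cy']-c['f']*p[1]/-p[2]])
def back(c,uv,z):
    T=c['world_from_camera']; d=T[:3,:3]@np.array([(uv[0]-c['cx'])/c['f'],-(uv[1]-c['cy'])/c['f'],-1])
    s=(z-T[2,3])/d[2]; return T[:3,3]+s*d
def tc(u,v): return ((u+.5)/4.4-.5+215,(v+.5)/4.4-.5+205)
def sc(u,v): return ((u+.5)/5-.5+230,(v+.5)/5-.5+170)
E
python3 - <<'E'
from h import *
from scipy.optimize import least_squares
T=cam("top");S=cam("side")
for uv in [(446,149),(511,148),(577,147),(643,145)]: print("top",back(T,tc(*uv),.053))
for uv in [(333,210),(355,187),(376,160),(400,132)]: print("side",back(S,sc(*uv),.053))
obs=[(T,tc(446,149),(-54,0,52)),(T,tc(511,148),(-18,0,52)),(T,tc(577,147),(18,0,52)),(T,tc(643,145),(54,0,52)),
(T,tc(42,68),(-283,56,10)),(T,tc(42,258),(-283,-56,10)),(T,tc(748,240),(119,-56,10)),
(S,sc(60,463),(-283,56,10)),(S,sc(268,520),(-283,-56,10)),(S,sc(512,170),(119,-56,10)),
(S,sc(355,187),(-18,0,52)),(S,sc(376,160),(18,0,52)),(S,sc(400,132),(54,0,52))]
def W(p,q):
    q=np.array(q)/1000; c,s=np.cos(p[2]),np.sin(p[2]); return [p[0]+c*q[0]-s*q[1],p[1]+s*q[0]+c*q[1],q[2]]
for cs in ([T],[S],[T,S]):
    o=[x for x in obs if any(x[0] is k for k in cs)]
    r=least_squares(lambda p:np.concatenate([proj(c,W(p,q))-uv for c,uv,q in o]),[.45,0,-1.57],loss='soft_l1')
    print(r.x); print(r.fun.reshape(-1,2).round(1).tolist())
p=r.x
print("master ends top", [back(T,tc(*uv),.06) for uv in [(105,153),(395,153)]])
E
```

```text
top [0.52527766 0.01206853 0.053     ]
top [ 0.52682107 -0.02315839  0.053     ]
top [ 0.52837833 -0.05889233  0.053     ]
top [ 0.53047683 -0.09458668  0.053     ]
side [0.52281028 0.01644992 0.053     ]
side [ 0.52278398 -0.01393818  0.053     ]
side [ 0.52516772 -0.0497109   0.053     ]
side [ 0.52661092 -0.08904309  0.053     ]
[ 0.52839418 -0.04176329 -1.51716311]
[[-0.1, -0.1], [0.2, -0.2], [0.3, -0.4], [0.4, -0.3], [-1.5, -0.7], [-1.1, 1.0], [1.0, 1.1]]
[ 0.52627295 -0.03787463 -1.51668658]
[[-0.9, 0.8], [0.3, 0.6], [1.1, -0.6], [-0.0, -0.8], [0.1, -0.7], [-0.5, -0.3]]
[ 0.52802448 -0.04121976 -1.51606946]
[[-0.3, 0.1], [-0.0, -0.1], [0.1, -0.2], [0.2, -0.2], [-1.8, -0.4], [-1.2, 1.3], [0.8, 1.2], [-0.8, -0.0], [0.3, -0.3], [0.9, -1.2], [-0.1, -1.4], [0.0, -1.3], [-0.6, -0.8]]
master ends top [array([0.51747165, 0.19671254, 0.06      ]), array([0.52192605, 0.04000135, 0.06      ])]
```

```bash
cat >> h.py <<'E'
from scipy.spatial.transform import Rotation as R
F=np.array([.5277,-.0415,-1.5165])   # fixture pose
def fw(x,y,z):
    c,s=np.cos(F[2]),np.sin(F[2]); return np.array([F[0]+c*x-s*y,F[1]+s*x+c*y,z])
def rel(target):
    s=robot.sense(); q=s['eef_rot']; M=R.from_quat([q[1],q[2],q[3],q[0]]).as_matrix()
    yaw=np.arctan2(M[1,0],M[0,0]); want=F[2]+np.pi
    d=M.T@(np.asarray(target)-s['tool_pos'])
    print("rel cm",(d*100).round(2),"yaw",round(-(want-yaw),4),"tilt",np.degrees(np.arccos(-M[2,2])).round(2))
def show():
    s=robot.sense(); p=s['tool_pos']; c,sn=np.cos(F[2]),np.sin(F[2]); d=p[:2]-F[:2]
    print("t",round(s['time_s'],2),"tcp",p.round(4),"fix xy mm",(1000*np.array([c*d[0]+sn*d[1],-sn*d[0]+c*d[1]])).round(1),"tip z",round(1000*(p[2]-.025),1),"F",s['force'].round(2),"gap",round(s['finger_gap'],4))
E
python3 -c "
from h import *
show();rel(fw(-.054,0,.235))"
```

```text
t 0.1 tcp [ 0.2404 -0.494   0.2344] fix xy mm [ 436.2 -311.5] tip z 209.4 F [0.19 0.26 0.46] gap 0.0853
rel cm [ 4.773e+01 -3.309e+01  1.000e-02] yaw -1.1722 tilt 0.12
```

>>> drive_tool(rows="47.7 -33.1 0 -1.172;47.7 -33.1 0 -1.172;47.7 -33.1 0 -1.172;47.7 -33.1 0 -1.172;47.7 -33.1 0 -1.172;47.7 -33.1 0 -1.172;47.7 -33.1 0 -1.172;47.7 -33.1 0 -1.172;47.7 -33.1 0 -1.172;47.7 -33.1 0 -1.172;47.7 -33.1 0 -1.172;47.7 -33.1 0 -1.172;47.7 -33.1 0 -1.172;47.7 -33.1 0 -1.172;47.7 -33.1 0 -1.172;47.7 -33.1 0 -1.172;47.7 -33.1 0 -1.172;47.7 -33.1 0 -1.172;47.7 -33.1 0 -1.172;47.7 -33.1 0 -1.172", claw=0, newtons=20)

```text
time_s: 1.77
tool_pos: [0.5244, 0.01, 0.2354]
eef_rot: [0.0, 0.689, 0.725, -0.0]
force: [0.9, 0.3, 0.7]
finger_gap: -0.0003
```

```bash
python3 -c "
from h import *
show();rel(fw(-.054,0,.105))"
```

```text
t 1.77 tcp [0.5244 0.01   0.2354] fix xy mm [-51.6  -0.5] tip z 210.4 F [0.88 0.34 0.72] gap -0.0003
rel cm [ 0.25  0.05 13.04] yaw -0.0032 tilt 0.05
```

Lower to tip at 80 mm over probe 1 and look.

>>> drive_tool(rows="0.2 0 3 -0.003;0.2 0 6 -0.003;0.2 0 9 -0.003;0.2 0 11 -0.003;0.2 0 13 -0.003;0.2 0 13 -0.003;0.2 0 13 -0.003;0.2 0 13 -0.003")

```text
time_s: 2.43
tool_pos: [0.5256, 0.0134, 0.1067]
eef_rot: [0.001, 0.687, 0.727, 0.001]
force: [0.2, 0.5, 1.4]
finger_gap: -0.0002
```

```bash
python3 - <<'E'
from h import *
import cv2
show()
f=robot.grab_frame("side")[:,:,::-1]; g=robot.grab_frame("top")[:,:,::-1]
S=cam("side");T=cam("top");p=robot.sense()['tool_pos']; print(proj(S,p-[0,0,.025]),proj(T,p-[0,0,.025]))
f=f[150:280,230:370]; cv2.imwrite("pics/s1.png",cv2.resize(f,None,fx=4.5,fy=4.5,interpolation=cv2.INTER_CUBIC))
g=g[170:290,210:400]; cv2.imwrite("pics/t1.png",cv2.resize(g,None,fx=4,fy=4,interpolation=cv2.INTER_CUBIC))
E
```

```text
t 2.43 tcp [0.5256 0.0134 0.1067] fix xy mm [-55.    0.9] tip z 81.7 F [0.21 0.46 1.42] gap -0.0002
[295.9507646  201.38249191] [316.1810734  237.39403761]
```

View pics/s1.png

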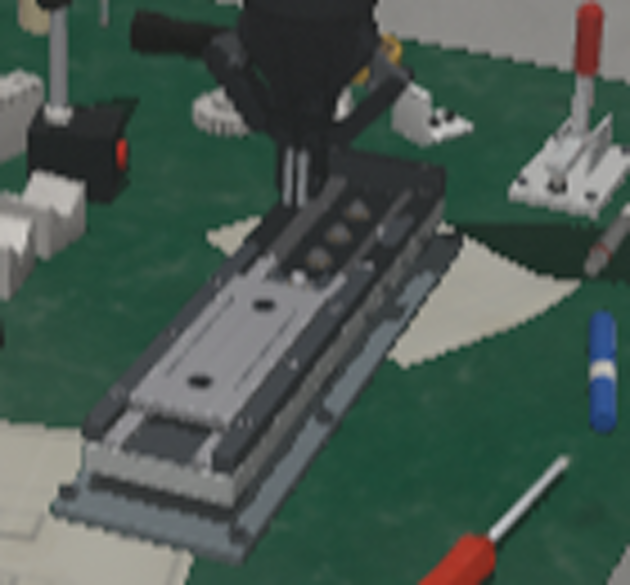

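View pics/t1.png

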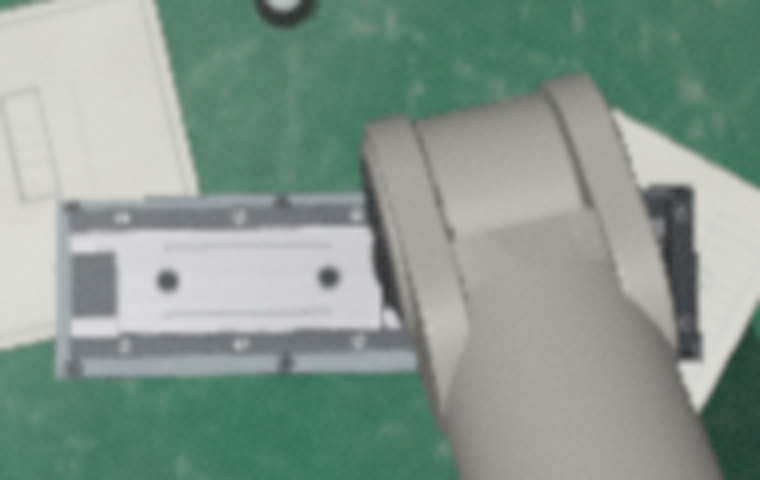

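```bash
python3 - <<'E'
from h import *
import cv2
f=robot.grab_frame("side")[:,:,::-1]
f=f[165:235,260:350]; f=cv2.resize(f,None,fx=8,fy=8,interpolation=cv2.INTER_CUBIC)
cv2.imwrite("pics/s2.png",cv2.convertScaleAbs((f/255.)**.6*255))
E
```

```text
(no output)
```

View pics/s2.png

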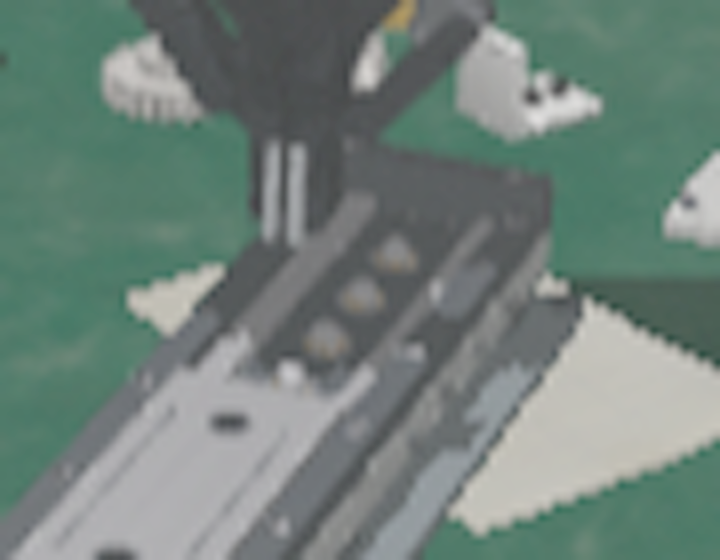

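```bash
python3 - <<'E'
from h import *
show()
S=cam("side")
p=robot.sense()['tool_pos']
for z in (.06,.07,.0817,.09,.1,.11,.12): print(z,proj(S,[p[0],p[1]+.011,z]).round(1),proj(S,[p[0],p[1],z]).round(1))
print(back(S,(295.5,195.4),.0817))
E
```

```text
t 2.58 tcp [0.526  0.0138 0.1071] fix xy mm [-55.3   1.3] tip z 82.1 F [-0.13 -0.23  0.05] gap -0.0001
0.06 [294.  210.3] [295.6 208.7]
0.07 [294.2 207.1] [295.8 205.4]
0.0817 [294.3 203.2] [296.  201.6]
0.09 [294.5 200.5] [296.1 198.8]
0.1 [294.6 197.1] [296.3 195.5]
0.11 [294.8 193.8] [296.4 192.2]
0.12 [294.9 190.4] [296.6 188.8]
[ 0.54212572 -0.01991743  0.0817    ]
```

```bash
python3 - <<'E'
from h import *
import cv2
f=robot.grab_frame("side")[:,:,::-1]; a=cv2.imread("pics/side0.png")
d=cv2.absdiff(f,a).max(2); c=np.hstack([a[165:235,270:320],f[165:235,270:320],cv2.merge([d*4]*3)[165:235,270:320]])
cv2.imwrite("pics/s3.png",cv2.resize(cv2.convertScaleAbs((c/255.)**.6*255),None,fx=5.3,fy=5.3*1.5,interpolation=cv2.INTER_NEAREST))
E
```

```text
(no output)
```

View pics/s3.png

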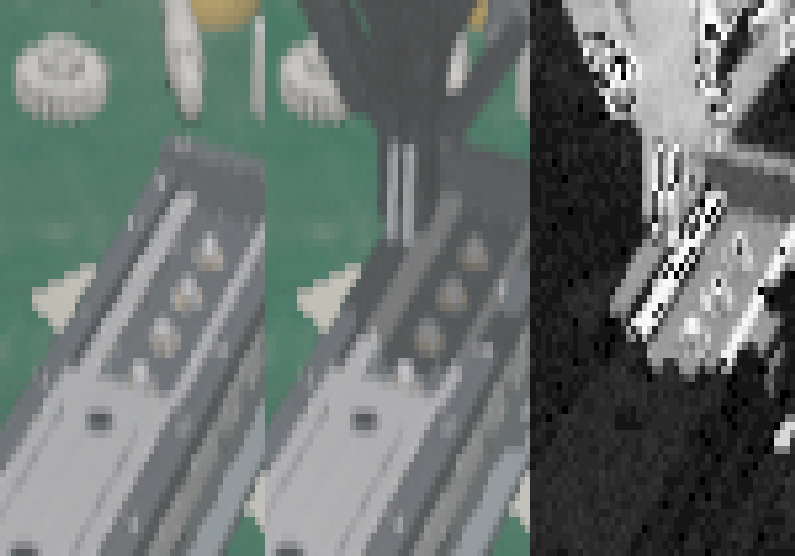

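```bash
python3 - <<'E'
from h import *
import cv2
S=cam("side");T=cam("top")
for z in (.26,.2344,.222,.2094): print(z,proj(S,[.2404,-.494,z]),proj(T,[.2404,-.494,z]))
a=cv2.imread("pics/side0.png")[40:140,410:500]; cv2.imwrite("pics/s4.png",cv2.resize(a,None,fx=6,fy=6,interpolation=cv2.INTER_CUBIC))
E
```

```text
0.26 [447.23425468 105.00038005] [599.03683142 396.10083131]
0.2344 [445.7443332  112.96396109] [589.27186262 391.98141855]
0.222 [445.03076317 116.77796924] [584.75670782 390.07667244]
0.2094 [444.31102517 120.62494506] [580.30374014 388.19816035]
```

View pics/s4.png

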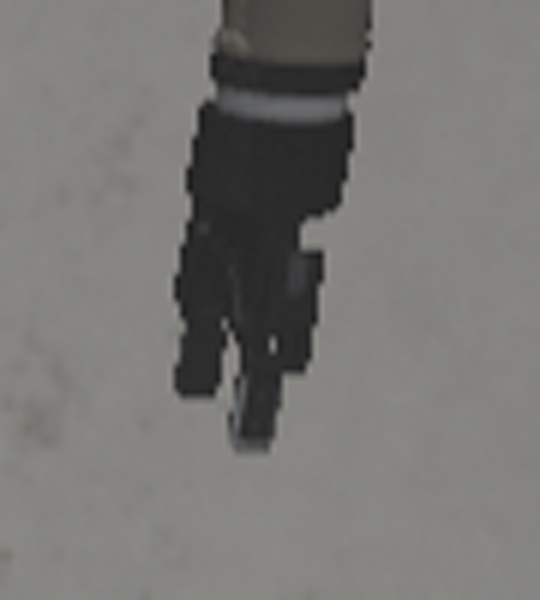

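>>> drive_tool(rows="0 -0.1 1 0;0 -0.1 2 0;0 -0.1 2 0;0 -0.1 2 0;0 -0.1 2 0;0 -0.1 2 0")

```text
time_s: 3.13
tool_pos: [0.5238, 0.0138, 0.0855]
eef_rot: [0.0, 0.687, 0.727, 0.0]
force: [-0.0, -0.1, -0.4]
finger_gap: -0.0001
```

```bash
cat > look.py <<'E'
from h import *
import cv2,sys
show()
f=robot.grab_frame("side")[:,:,::-1]
p=robot.sense()['tool_pos']; print(proj(cam("side"),p-[0,0,.025]))
y,x=int(sys.argv[2]),int(sys.argv[3])
f=f[y:y+70,x:x+90]; f=cv2.resize(f,None,fx=8,fy=8,interpolation=cv2.INTER_CUBIC)
cv2.imwrite(sys.argv[1],cv2.convertScaleAbs((f/255.)**.6*255))
E
python3 look.py pics/s5.png 165 260
```

```text
t 3.13 tcp [0.5238 0.0138 0.0855] fix xy mm [-55.5  -0.9] tip z 60.5 F [-0.02 -0.05 -0.43] gap -0.0001
[296.33162858 208.64850441]
```

View pics/s5.png

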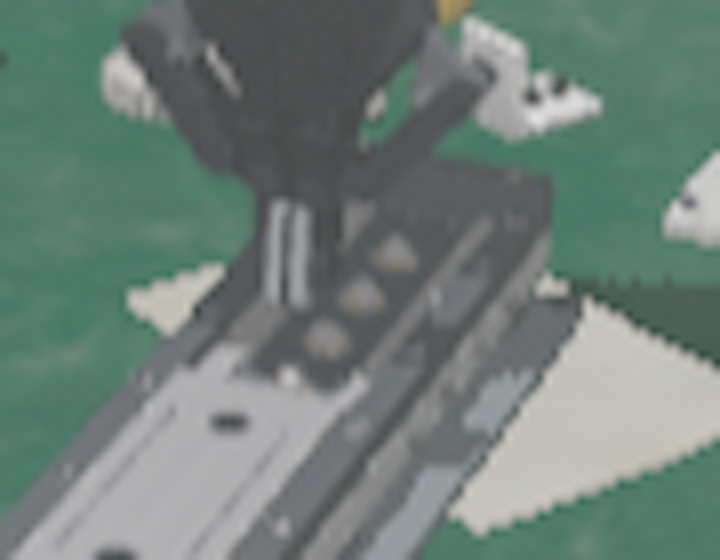

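```bash
python3 - <<'E'
from h import *
import cv2
S=cam("side");T=cam("top")
print(proj(S,[0,0,0]),proj(T,[0,0,0]))
f=robot.grab_frame("side")[:,:,::-1]; g=robot.grab_frame("top")[:,:,::-1]
for P in ([0,0,0],): cv2.circle(f,tuple(int(v) for v in proj(S,P)),3,(0,0,255),1)
cv2.imwrite("pics/s6.png",f);cv2.imwrite("pics/t6.png",g)
p=robot.sense()['tool_pos']
for h in (0,.048,.1,.15,.2,.25): print(h,proj(S,p+[0,0,h]).round(1),proj(T,p+[0,0,h]).round(1))
E
```

```text
[496.9046715  276.65376339] [315.16790681 460.83620907]Traceback (most recent call last):
  File "<stdin>", line 6, in <module>
cv2.error: OpenCV(4.12.0) :-1: error: (-5:Bad argument) in function 'circle'
> Overload resolution failed:
>  - Layout of the output array img is incompatible with cv::Mat
>  - Expected Ptr<cv::UMat> for argument 'img'
```

```bash
python3 - <<'E'
from h import *
import cv2
S=cam("side");T=cam("top")
f=robot.grab_frame("side")[:,:,::-1].copy(); g=robot.grab_frame("top")[:,:,::-1].copy()
f0=f.copy()
p=robot.sense()['tool_pos']
for h in (-.025,0,.048,.1,.15,.2,.25): 
  print(h,proj(S,p+[0,0,h]).round(1),proj(T,p+[0,0,h]).round(1))
  a=tuple(int(round(v)) for v in proj(S,p+[0,0,h])); f[a[1],a[0]]=(0,0,255)
f[277,497]=(0,0,255)
c=f[60:300,230:560]
cv2.imwrite("pics/s6.png",cv2.resize(c,None,fx=2.4,fy=2.4,interpolation=cv2.INTER_NEAREST));cv2.imwrite("pics/t6.png",g)
E
```

```text
-0.025 [296.4 208.6] [315.5 238.9]
0 [296.8 200.5] [316.3 238.3]
0.048 [297.5 184.3] [317.8 237. ]
0.1 [298.4 166.3] [319.7 235.5]
0.15 [299.3 148.2] [321.8 233.9]
0.2 [300.2 129.5] [324.1 232.1]
0.25 [301.1 110.1] [326.6 230.1]
```

View pics/s6.png

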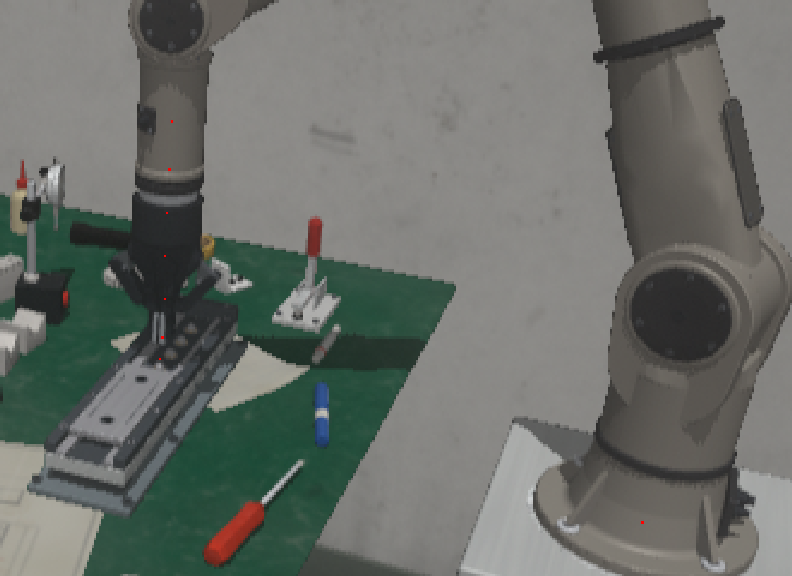

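View pics/t6.png

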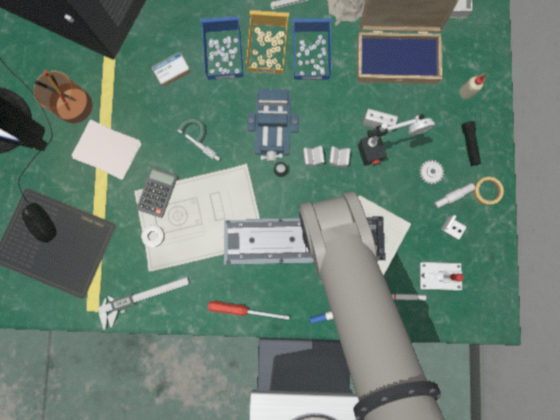

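>>> drive_tool(rows="0 0 0.4 0;0 0 0.8 0;0 0 1 0;0 0 1 0;0 0 1 0")

```text
time_s: 3.8
tool_pos: [0.5233, 0.0137, 0.075]
eef_rot: [-0.0, 0.687, 0.727, -0.0]
force: [0.1, 0.1, -0.0]
finger_gap: -0.0
```

```bash
python3 look.py pics/s7.png 165 260
```

```text
t 3.8 tcp [0.5233 0.0137 0.075 ] fix xy mm [-55.4  -1.4] tip z 50.0 F [ 0.08  0.15 -0.05] gap -0.0
[296.31042567 212.00547912]
```

View pics/s7.png

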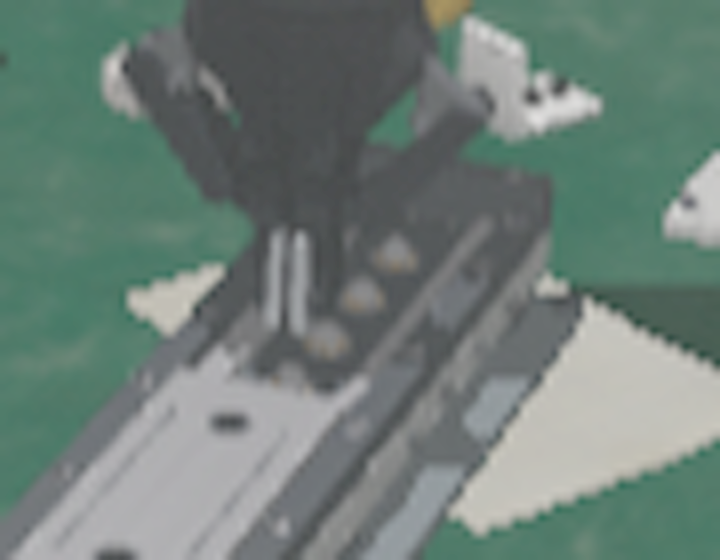

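>>> drive_tool(rows="0 0.1 0.4 0;0 0.1 0.8 0;0 0.1 1.2 0;0 0.1 1.2 0;0 0.1 1.2 0;0 0.1 1.2 0")

```text
time_s: 4.35
tool_pos: [0.5246, 0.0138, 0.0633]
eef_rot: [-0.0, 0.687, 0.727, -0.0]
force: [0.3, -0.5, 0.3]
finger_gap: -0.0002
```

```bash
python3 look.py pics/s8.png 165 260
```

```text
t 4.35 tcp [0.5246 0.0138 0.0633] fix xy mm [-55.4  -0.1] tip z 38.3 F [ 0.29 -0.53  0.31] gap -0.0002
[295.71514905 215.69467143]
```

View pics/s8.png

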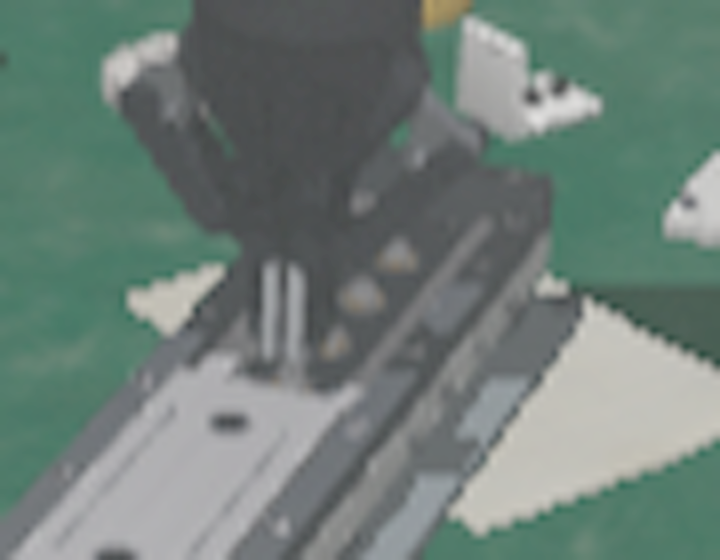

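>>> drive_tool(rows="0 0 -2 0;0 0 -4 0;-2 0 -4 0;-5 0 -4 0;-8 0 -4 0;-11 0 -4 0;-14 0 -4 0;-15.3 0 -4 0;-15.3 0 -4 0;-15.3 0 -3 0;-15.3 0 -2 0;-15.3 0 -1.5 0;-15.3 0 -1.5 0;-15.3 0 -1.5 0")

```text
time_s: 5.57
tool_pos: [0.5328, -0.1372, 0.0775]
eef_rot: [-0.001, 0.686, 0.728, -0.0]
force: [0.4, -0.5, -0.1]
finger_gap: 0.0001
```

```bash
python3 look.py pics/s9.png 145 270
```

```text
t 5.57 tcp [ 0.5328 -0.1372  0.0775] fix xy mm [95.8 -0.1] tip z 52.5 F [ 0.37 -0.55 -0.06] gap 0.0001
[313.70949819 189.03125193]
```

View pics/s9.png

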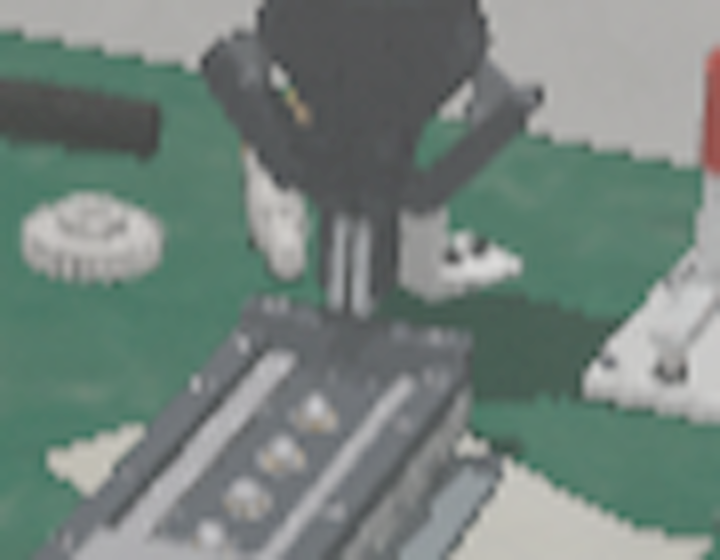

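>>> drive_tool(rows="0 0 0.1 0;0 0 0.2 0;0 0 0.3 0;0 0 0.3 0;0 0 0.3 0")

```text
time_s: 6.03
tool_pos: [0.5334, -0.1391, 0.0754]
eef_rot: [0.0, 0.687, 0.727, -0.0]
force: [-0.0, 1.2, -0.5]
finger_gap: 0.0001
```

>>> drive_tool(rows="0 0 0.1 0;0 0 0.2 0;0 0 0.2 0;0 0 0.2 0")

```text
time_s: 6.37
tool_pos: [0.5332, -0.139, 0.0733]
eef_rot: [-0.0, 0.687, 0.727, -0.0]
force: [-0.1, -0.7, -0.4]
finger_gap: -0.0001
```

>>> drive_tool(rows="0 0 0.1 0;0 0 0.15 0;0 0 0.15 0;0 0 0.15 0")

```text
time_s: 6.7
tool_pos: [0.5333, -0.139, 0.0718]
eef_rot: [-0.0, 0.687, 0.727, -0.0]
force: [-0.5, -0.4, 0.5]
finger_gap: 0.0
```

>>> drive_tool(rows="0 0 0.1 0;0 0 0.15 0;0 0 0.15 0;0 0 0.15 0")

```text
time_s: 7.03
tool_pos: [0.5334, -0.139, 0.0704]
eef_rot: [-0.0, 0.687, 0.727, 0.0]
force: [-0.0, 0.4, -0.1]
finger_gap: 0.0002
```

>>> drive_tool(rows="0 0 0.1 0;0 0 0.1 0;0 0 0.1 0")

```text
time_s: 7.28
tool_pos: [0.5334, -0.139, 0.0703]
eef_rot: [0.0, 0.687, 0.727, -0.0]
force: [-2.3, -0.5, 5.4]
finger_gap: -0.0002
```

>>> drive_tool(rows="0 0 -1 0;0 0 -2 0;2 0 -2 0;5 0 -2 0;8 0 -2 0;11 0 -2 0;14 0 -2 0;15.2 0 -2 0;15.2 0 -2 0;15.2 0 -1 0;15.2 0 0 0;15.2 0 0.8 0;15.2 0 0.8 0;15.2 0 0.8 0")

```text
time_s: 8.45
tool_pos: [0.5238, 0.0111, 0.0601]
eef_rot: [-0.001, 0.688, 0.726, -0.001]
force: [0.1, 0.3, 0.9]
finger_gap: -0.0002
```

```bash
python3 look.py pics/s10.png 165 260;  python3 -c "
from h import *
rel(fw(-.054,0,.0535))"
```

```text
t 8.45 tcp [0.5238 0.0111 0.0601] fix xy mm [-52.7  -1. ] tip z 35.1 F [0.06 0.32 0.88] gap -0.0002
[296.1022164  216.26308434]
rel cm [0.08 0.04 0.72] yaw 0.001 tilt 0.07
```

View pics/s10.png

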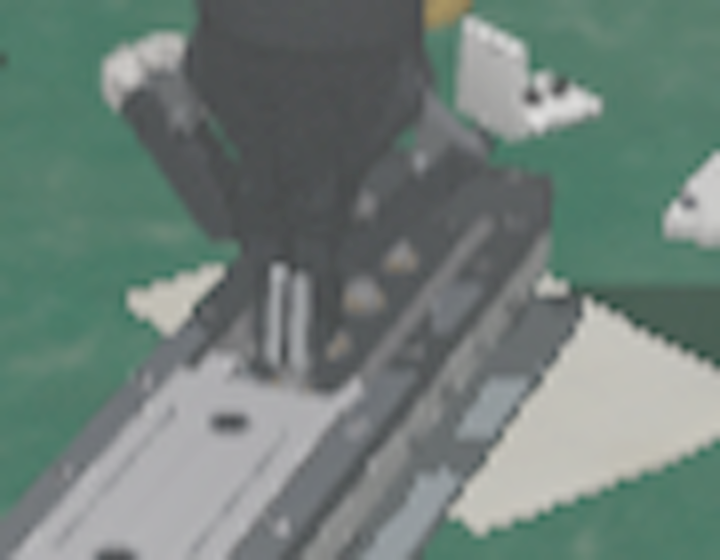

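>>> drive_tool(rows="0 0 0.3 0;0 0 0.6 0;0 0 0.6 0;0 0 0.6 0;0 0 0.6 0")

```text
time_s: 8.92
tool_pos: [0.5248, 0.0127, 0.0556]
eef_rot: [0.0, 0.687, 0.727, 0.0]
force: [-0.6, 0.1, 0.8]
finger_gap: 0.0002
```

```bash
python3 look.py pics/s11.png 165 260;  python3 -c "
from h import *
rel(fw(-.054,0,.0535))"
```

```text
t 8.92 tcp [0.5248 0.0127 0.0556] fix xy mm [-54.3   0.1] tip z 30.6 F [-0.63  0.13  0.78] gap 0.0002
[295.73154575 218.03629518]
rel cm [-0.03 -0.01  0.21] yaw 0.0028 tilt 0.02
```

View pics/s11.png

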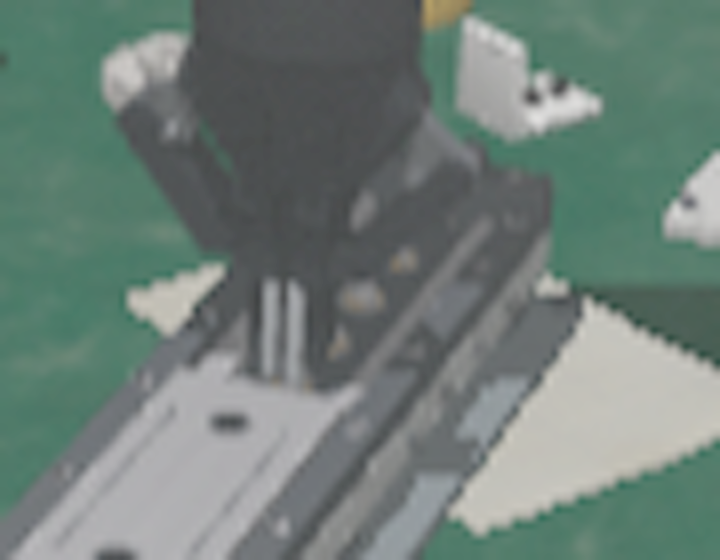

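>>> drive_tool(rows="0 0 0.2 0;0 0 0.2 0;0 0 0.2 0;-0.5 0 0.2 0;-1 0 0.2 0;-1.5 0 0.2 0;-2 0 0.2 0;-2.5 0 0.2 0;-3 0 0.2 0;-3.5 0 0.2 0;-3.5 0 0.2 0;-3.5 0 0.2 0")

```text
time_s: 9.97
tool_pos: [0.5268, -0.023, 0.0534]
eef_rot: [0.0, 0.687, 0.727, -0.0]
force: [-0.6, -0.3, 0.6]
finger_gap: -0.0003
```

```bash
python3 look.py pics/s12.png 165 260
```

```text
t 9.97 tcp [ 0.5268 -0.023   0.0534] fix xy mm [-18.5   0.1] tip z 28.4 F [-0.59 -0.33  0.62] gap -0.0003
[300.09038929 213.13705323]
```

View pics/s12.png

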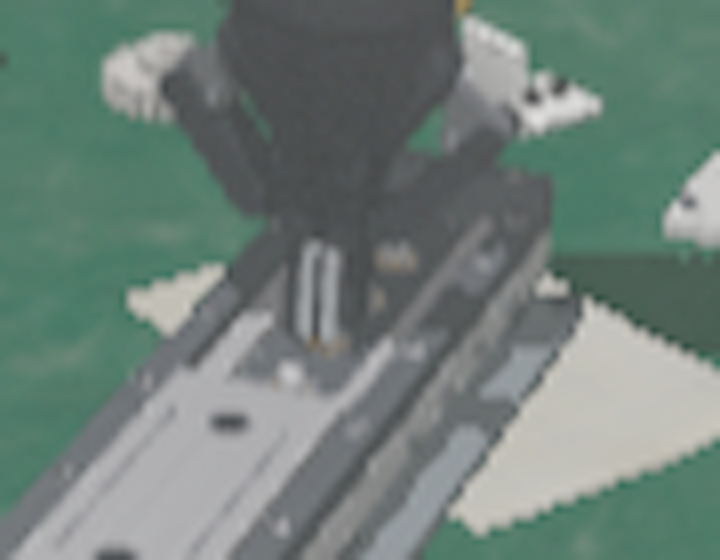

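Probe 1 is back up at crop (290,375), the finger now presses probe 2 (depth ≈3.9 mm), and the master hasn't moved. Continue over 3 and 4.

>>> drive_tool(rows="-0.5 0 0 0;-1 0 0 0;-1.5 0 0 0;-2 0 0 0;-2.5 0 0 0;-3 0 0 0;-3.6 0 0 0;-3.6 0 0 0;-4 0 0 0;-4.5 0 0 0;-5 0 0 0;-5.5 0 0 0;-6 0 0 0;-6.5 0 0 0;-7 0 0 0;-7.2 0 0 0;-7.2 0 0 0;-7.2 0 0 0")

```text
time_s: 11.52
tool_pos: [0.5309, -0.0945, 0.0535]
eef_rot: [0.0, 0.687, 0.727, -0.0]
force: [0.3, -0.0, 0.7]
finger_gap: -0.0001
```

```bash
python3 look.py pics/s13.png 155 260
```

```text
t 11.52 tcp [ 0.5309 -0.0945  0.0535] fix xy mm [53.1  0.3] tip z 28.5 F [ 0.33 -0.04  0.72] gap -0.0001
[308.46702119 202.49737768]
```

View pics/s13.png

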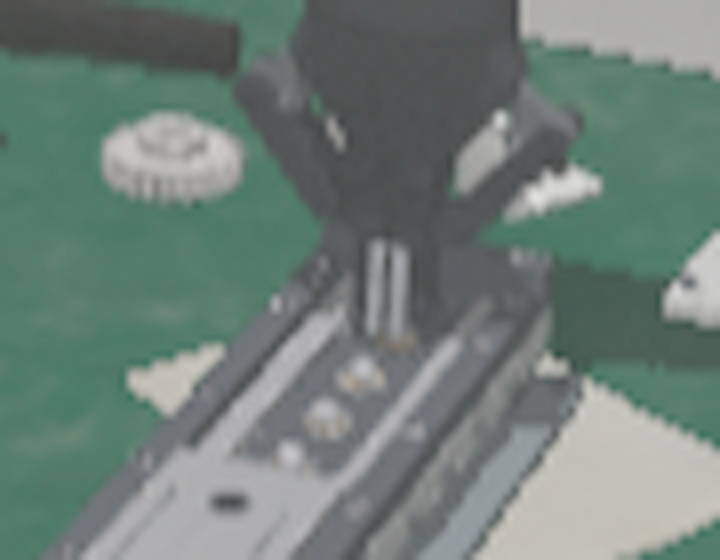

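>>> drive_tool(rows="0 0 -1 0;0 0 -3 0;0 0 -5 0;2 0 -6 0;5 0 -6 0;8 0 -6 0;11 0 -6 0;14 0 -6 0;17 0 -6 0;20 0 -6 0;23 0 -6 0;26 0 -6 0;29 0 -6 0;31.5 0 -6 0;31.5 0 -6 0;31.5 0 -6 0;31.5 0 -6 0")

```text
time_s: 12.98
tool_pos: [0.5128, 0.2197, 0.1136]
eef_rot: [0.0, 0.687, 0.727, -0.0]
force: [-0.0, 0.0, 0.5]
finger_gap: 0.0003
```

```bash
python3 look.py pics/s14.png 195 230;  python3 - <<'E'
from h import *
import cv2
rel(fw(-.262,0,.0563))
g=robot.grab_frame("top")[:,:,::-1][205:275,215:395]
cv2.imwrite("pics/t14.png",cv2.resize(g,None,fx=4.4,fy=4.4,interpolation=cv2.INTER_CUBIC))
T=cam("top")
for u in (105,395): print(back(T,tc(u,153),.06), (back(T,tc(u,153),.06)[:2]-F[:2])@[np.cos(F[2]),np.sin(F[2])])
E
```

```text
t 12.98 tcp [0.5128 0.2197 0.1136] fix xy mm [-261.7   -0.7] tip z 88.6 F [-0.02  0.01  0.51] gap 0.0003
[266.29557693 235.27724559]
rel cm [0.13 0.04 5.71] yaw 0.0012 tilt 0.09
[0.51747165 0.19671254 0.06      ] -0.23841657906617872
[0.52192605 0.04000135 0.06      ] -0.08169459220005369
```

View pics/s14.png

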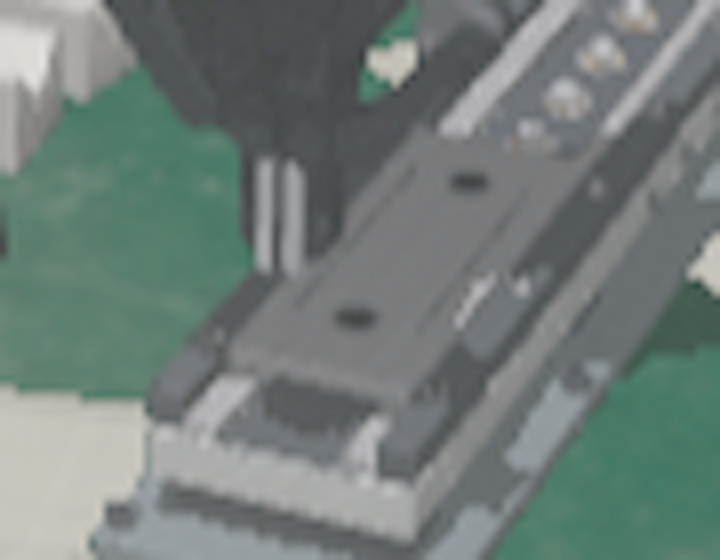

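View pics/t14.png

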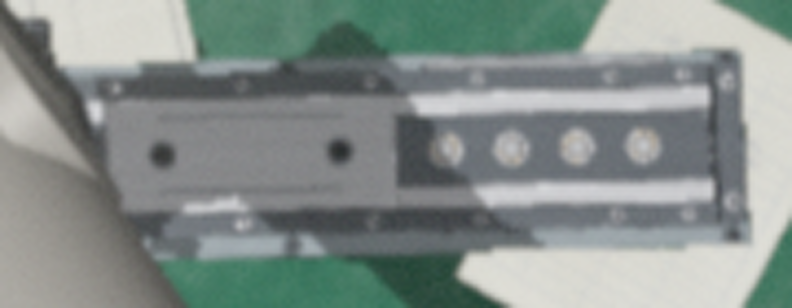

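>>> drive_tool(rows="0.2 0 1 0;0.2 0 2 0;0.2 0 3 0;0.2 0 3.5 0;0.2 0 3.5 0;0.2 0 3.5 0")

```text
time_s: 13.58
tool_pos: [0.5122, 0.2221, 0.0776]
eef_rot: [-0.0, 0.687, 0.727, -0.001]
force: [1.0, 1.4, 0.1]
finger_gap: -0.0001
```

```bash
python3 look.py pics/s15.png 195 230; python3 -c "
from h import *
rel(fw(-.262,0,.0563))"
```

```text
t 13.58 tcp [0.5122 0.2221 0.0776] fix xy mm [-264.    -1.1] tip z 52.6 F [0.97 1.44 0.07] gap -0.0001
[265.5674803  248.64403138]
rel cm [-0.24  0.07  2.19] yaw 0.0028 tilt 0.02
```

View pics/s15.png

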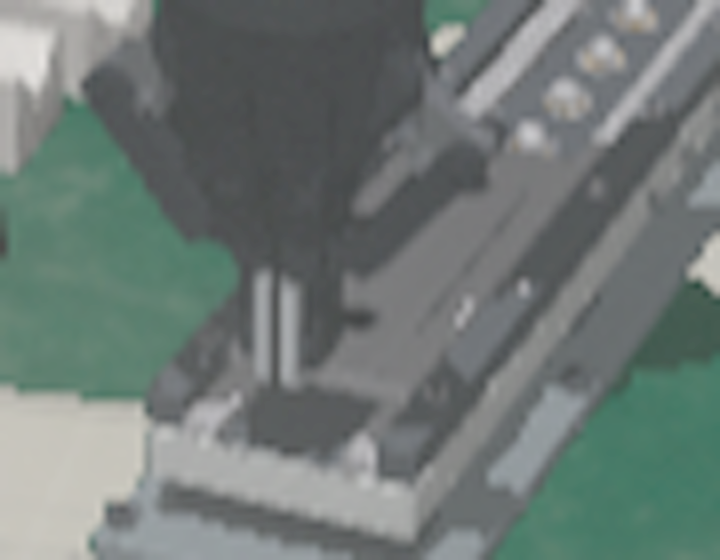

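>>> drive_tool(rows="-0.1 0.1 0.8 0;-0.1 0.1 1.5 0;-0.1 0.1 2 0;-0.1 0.1 2 0;-0.1 0.1 2 0")

```text
time_s: 14.05
tool_pos: [0.5133, 0.2213, 0.0578]
eef_rot: [-0.0, 0.687, 0.727, -0.001]
force: [0.4, -0.0, 0.3]
finger_gap: -0.0002
```

```bash
python3 look.py pics/s16.png 195 230; python3 -c "
from h import *
rel(fw(-.262,0,.0563))"
```

```text
t 14.05 tcp [0.5133 0.2213 0.0578] fix xy mm [-2.632e+02 -1.000e-01] tip z 32.8 F [ 0.44 -0.03  0.3 ] gap -0.0002
[265.27355964 255.36845532]
rel cm [-0.14 -0.03  0.19] yaw 0.0029 tilt 0.02
```

View pics/s16.png

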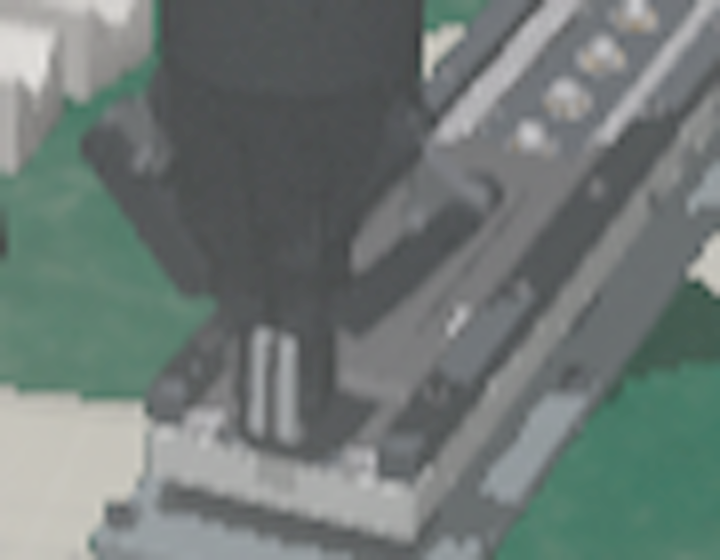

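>>> drive_tool(rows="-0.2 0 0.15 0;-0.4 0 0.15 0;-0.6 0 0.15 0;-0.8 0 0.15 0;-1 0 0.15 0;-1.2 0 0.15 0;-1.4 0 0.15 0;-1.6 0 0.15 0;-1.8 0 0.15 0;-2 0 0.15 0;-2.2 0 0.15 0;-2.4 0 0.15 0")

```text
time_s: 15.1
tool_pos: [0.5149, 0.1985, 0.057]
eef_rot: [-0.001, 0.686, 0.727, 0.001]
force: [0.2, 4.1, -1.4]
finger_gap: -0.0003
```

```bash
python3 look.py pics/s17.png 195 230
```

```text
t 15.1 tcp [0.5149 0.1985 0.057 ] fix xy mm [-2.404e+02  2.000e-01] tip z 32.0 F [ 0.22  4.08 -1.43] gap -0.0003
[269.14431023 250.88369385]
```

View pics/s17.png

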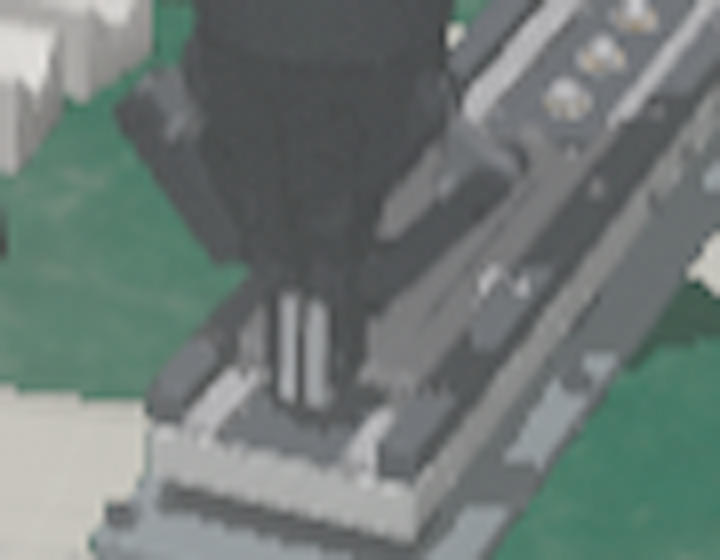

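>>> drive_tool(rows="-0.4 0 0 0;-0.8 0 0 0;-1.2 0 0 0;-1.6 0 0 0;-2 0 0 0;-2.4 0 0 0;-2.8 0 0 0;-3.2 0 0 0;-3.6 0 0 0;-4 0 0 0;-4.4 0 0 0;-4.8 0 0 0;-5.2 0 0 0;-5.6 0 0 0;-6 0 0 0")

```text
time_s: 16.4
tool_pos: [0.5186, 0.1375, 0.057]
eef_rot: [-0.0, 0.687, 0.727, 0.0]
force: [-0.2, 5.1, -0.3]
finger_gap: -0.0001
```

```bash
python3 look.py pics/s18.png 175 240
```

```text
t 16.4 tcp [0.5186 0.1375 0.057 ] fix xy mm [-179.2    0.6] tip z 32.0 F [-0.17  5.09 -0.31] gap -0.0001
[278.57264682 238.90047151]
```

View pics/s18.png

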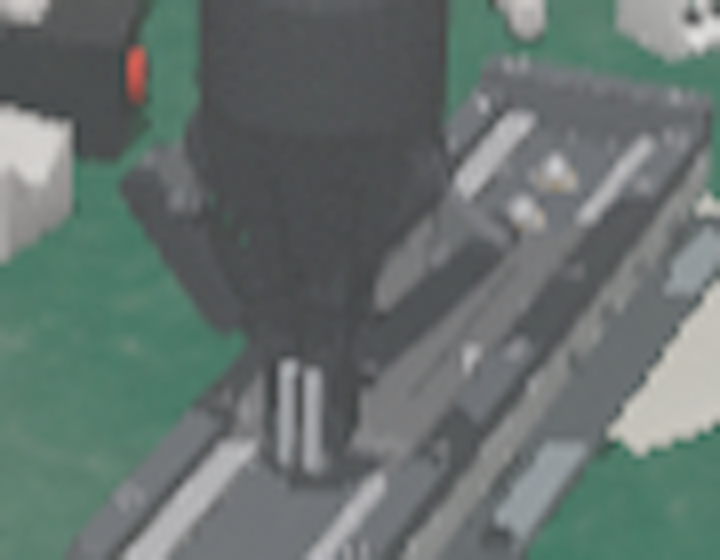

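Going well: master over probes 1–2, flat, force about 5 N.

>>> drive_tool(rows="-0.4 0 0 0;-0.8 0 0 0;-1.2 0 0 0;-1.6 0 0 0;-2 0 0 0;-2.4 0 0 0;-2.8 0 0 0;-3.2 0 0 0;-3.6 0 0 0;-4 0 0 0;-4.4 0 0 0;-4.8 0 0 0;-5.2 0 0 0;-5.6 0 0 0;-6 0 0 0;-6.4 0 0 0;-6.8 0 0 0;-7.2 0 0 0;-7.6 0 0 0;-8 0 0 0")

```text
time_s: 18.12
tool_pos: [0.5231, 0.0572, 0.0569]
eef_rot: [0.0, 0.687, 0.727, -0.0]
force: [0.0, 4.2, 0.8]
finger_gap: 0.0002
```

```bash
python3 look.py pics/s19.png 165 250
```

```text
t 18.12 tcp [0.5231 0.0572 0.0569] fix xy mm [-98.8   0.8] tip z 31.9 F [0.03 4.22 0.79] gap 0.0002
[289.85452812 224.67631729]
```

View pics/s19.png

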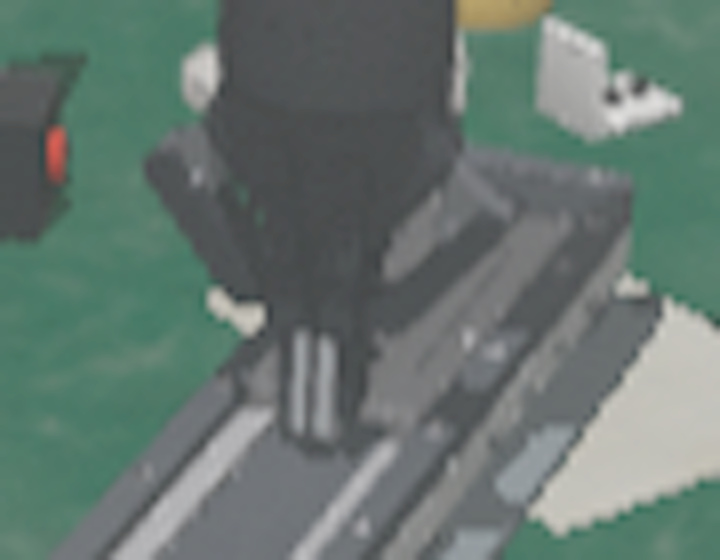

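>>> drive_tool(rows="-0.2 0 0 0;-0.4 0 0 0;-0.6 0 0 0;-0.8 0 0 0;-1 0 0 0;-1.2 0 0 0;-1.4 0 0 0;-1.5 0 0 0;-1.6 0 0 0")

```text
time_s: 18.92
tool_pos: [0.524, 0.0415, 0.0568]
eef_rot: [-0.0, 0.687, 0.727, -0.0]
force: [-0.6, 4.4, 2.1]
finger_gap: 0.0001
```

>>> drive_tool(rows="-0.1 0 0 0;-0.2 0 0 0")

```text
time_s: 19.08
tool_pos: [0.5241, 0.0397, 0.0568]
eef_rot: [-0.0, 0.687, 0.727, -0.0]
force: [0.5, 4.0, 2.0]
finger_gap: 0.0
```

>>> drive_tool(rows="-0.1 0 0 0;-0.2 0 0 0")

```text
time_s: 19.25
tool_pos: [0.5242, 0.0377, 0.0568]
eef_rot: [-0.0, 0.687, 0.727, -0.0]
force: [-0.6, 3.9, 1.2]
finger_gap: -0.0
```

>>> drive_tool(rows="-0.1 0 0 0;-0.1 0 0 0")

```text
time_s: 19.42
tool_pos: [0.5243, 0.0362, 0.0568]
eef_rot: [0.0, 0.687, 0.727, -0.0]
force: [-0.2, 3.0, 0.4]
finger_gap: -0.0003
```

>>> drive_tool(rows="-0.1 0 0 0;-0.1 0 0 0")

```text
time_s: 19.58
tool_pos: [0.5243, 0.0354, 0.0568]
eef_rot: [0.0, 0.687, 0.727, -0.0]
force: [-0.6, 2.5, 1.5]
finger_gap: 0.0001
```

>>> drive_tool(rows="-0.1 0 0 0;-0.1 0 0 0;-0.2 0 0 0")

```text
time_s: 19.83
tool_pos: [0.5244, 0.034, 0.0569]
eef_rot: [-0.0, 0.687, 0.727, 0.0]
force: [-0.1, 3.7, 0.3]
finger_gap: 0.0
```

>>> drive_tool(rows="-0.1 0 0 0;-0.1 0 0 0")

```text
time_s: 20.0
tool_pos: [0.5244, 0.0335, 0.0568]
eef_rot: [-0.0, 0.687, 0.727, 0.0]
force: [-0.4, 5.6, 0.8]
finger_gap: -0.0001
```

>>> drive_tool(rows="-0.1 0 0 0;-0.1 0 0 0")

```text
time_s: 20.17
tool_pos: [0.5245, 0.0334, 0.0569]
eef_rot: [-0.001, 0.686, 0.727, 0.001]
force: [-0.3, 6.2, 0.2]
finger_gap: 0.0
```

>>> drive_tool(rows="-0.1 0 0 0;-0.1 0 0 0")

```text
time_s: 20.33
tool_pos: [0.5244, 0.0334, 0.0569]
eef_rot: [-0.001, 0.686, 0.728, 0.001]
force: [-0.7, 7.0, -0.4]
finger_gap: -0.0003
```

```bash
python3 look.py pics/s20.png 155 260
```

```text
t 20.33 tcp [0.5244 0.0334 0.0569] fix xy mm [-75.    0.8] tip z 31.9 F [-0.75  6.99 -0.37] gap -0.0003
[292.81755369 220.92039721]
```

View pics/s20.png

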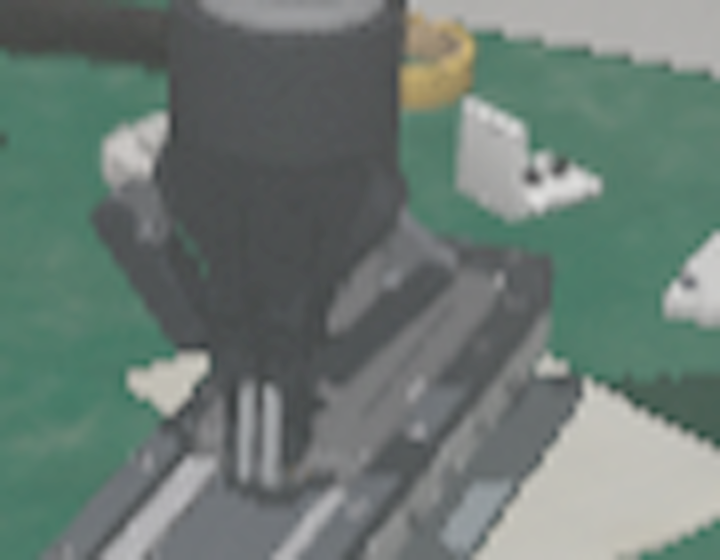

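>>> drive_tool(rows="-0.1 0 0 0;-0.2 0 0 0;-0.3 0 0 0;-0.4 0 0 0;-0.4 0 0 0;-0.4 0 0 0")

```text
time_s: 20.88
tool_pos: [0.5244, 0.0333, 0.057]
eef_rot: [-0.003, 0.685, 0.728, 0.003]
force: [-0.1, 11.5, -0.9]
finger_gap: -0.0001
```

>>> drive_tool(rows="0.5 0 0 0;1 0 0 0;1.5 0 0 0;2.5 0 0 0;3.5 0 0 0;3.5 0 -2 0;3.5 0 -5 0;3.5 0 -8 0;5 0 -11 0;8 0 -13 0;11 0 -13 0;14 0 -13 0;17 0 -13 0;20 0 -13 0;23 0 -13 0;25 0 -13 0;25 0 -13 0;25 0 -13 0")

```text
time_s: 22.38
tool_pos: [0.5096, 0.2783, 0.1867]
eef_rot: [-0.0, 0.685, 0.728, -0.0]
force: [0.3, -0.6, 0.2]
finger_gap: -0.0
```

```bash
python3 look.py pics/s21.png 160 255;  python3 - <<'E'
from h import *
import cv2
g=robot.grab_frame("top")[:,:,::-1]; cv2.imwrite("pics/t21f.png",g)
cv2.imwrite("pics/t21.png",cv2.resize(g[205:275,215:395],None,fx=4.4,fy=4.4,interpolation=cv2.INTER_CUBIC))
E
```

```text
t 22.38 tcp [0.5096 0.2783 0.1867] fix xy mm [-320.3   -0.7] tip z 161.7 F [ 0.31 -0.59  0.23] gap -0.0
[256.18903091 218.95259117]
```

View pics/s21.png

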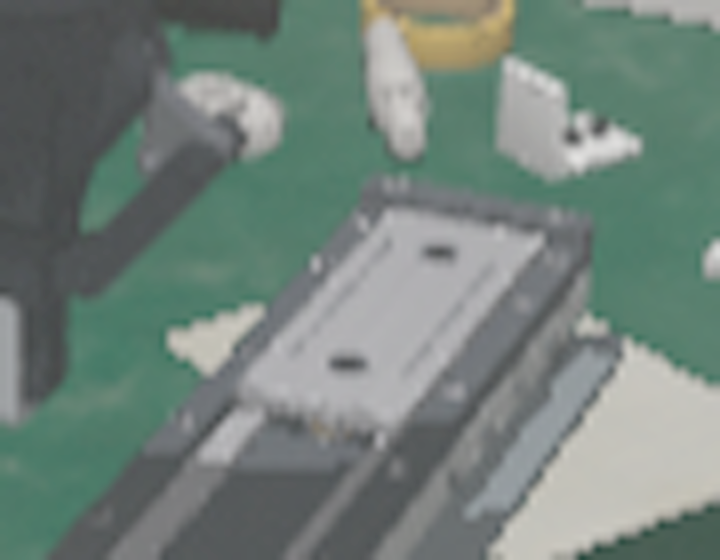

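View pics/t21.png

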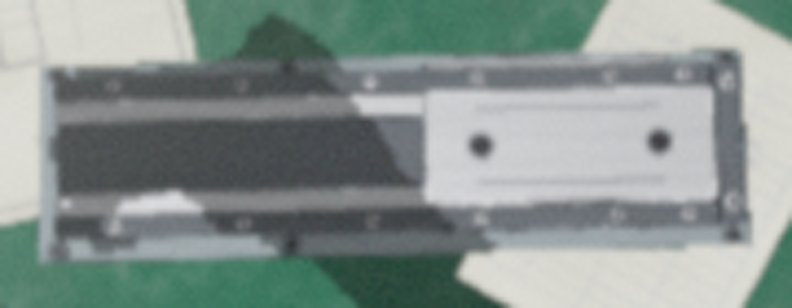

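```bash
python3 - <<'E'
from h import *
import cv2
T=cam("top"); ax=np.array([np.cos(F[2]),np.sin(F[2])]); ay=np.array([-ax[1],ax[0]])
fx=lambda u,v,z:(lambda d:(1000*d@ax,1000*d@ay))(back(T,tc(u,v),z)[:2]-F[:2])
for u,v,z in [(424,145,.06),(715,145,.06),(481,145,.06),(659,141,.06),(163,154,.06),(340,151,.06)]: print(u,np.round(fx(u,v,z),1))
g=cv2.imread("pics/t21f.png")[215:265,355:392]; a=cv2.imread("pics/top0.png")[215:265,355:392]
cv2.imwrite("pics/t22.png",cv2.resize(np.hstack([a,g]),None,fx=10,fy=10,interpolation=cv2.INTER_CUBIC))
E
```

```text
424 [-65.9   2.6]
715 [90.6 -1.5]
481 [-35.2   1.8]
659 [60.6  1.4]
163 [-207.     1.4]
340 [-111.3    0.5]
```

View pics/t22.png

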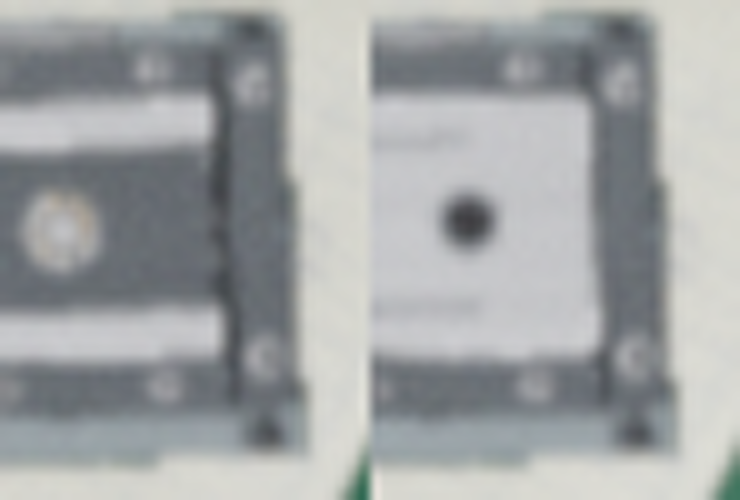

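View pics/t21f.png

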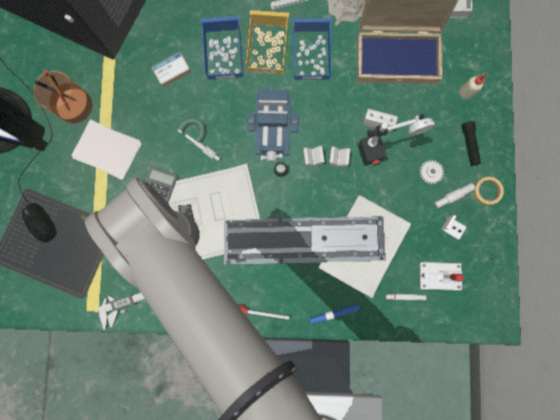

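Master ends measure −65.9 and +90.6 mm (home: −66 and +90), so the master is flush with the stop face. The bystanders are where they were and the arm is clear.

```bash
python3 -c "
from plant import robot
print(robot.hand_in())"
```

```text
the job is handed in; nothing more can be done
None
```

I finished the job and handed it in at about 22 s of the 64 s; the hand-in reports no verdict.

- **Probe stroking:** With the closed fingertip I stroked probes 1 to 4 in order, about 4 mm down each, worked out from the tool height rather than read from the probes. I then lifted clear, and the pictures showed all four probes back up and the master not moved.
- **Pushing the master home:** I came down behind the master and pushed it along the rails. The force was 3–5 N sliding, then about 11.5 N pressed against the stop with no further movement.
- **Last checks:** In the top picture the master's ends are at fixture x = −65.9 and +90.6 mm, against −66 and +90 mm when home. It lies flat between the guides with no gap at the stop. The bystander tools look unmoved, and the arm is clear with about zero force.

**Disagreement found:** The stated 25 mm from the TCP to the fingertips did not match. The pictures and a light touch on the end stop's top (about 5 N) both put the closed tip only about 4.3 mm ahead of the TCP. I used 4.3 mm for every height after that.

The two cameras also disagreed by about 4 mm on where the fixture sits along the row. I used a fit to both, close to the top camera's. How far each probe is held down under the master cannot be seen; I infer it from the master lying flat over all four.

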